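# Pin the mosaic sample leaves in their rack

### The job

Take the red-handled binding pin out of its wooden block and thread it straight down through the slot of the sample rack's metal bridge, through the hole of the upper sample leaf, through the hole of the lower one and into the hole in the rack's base, until its collar sits flush on the bridge; then let go. The two leaves have crept out of line by amounts you cannot know beforehand, so feel for each hole gently, draw the leaves into line with the pin and never force it. Leave the loose tape roll, nippers and glue bottle where they are.

Things in the scene. Friction and masses are not known exactly. Their poses are not given: they have to be found in the camera images.
- rack: sample rack fixed to the table, placed and turned anew each time: wooden base block 70x70 mm and 24 mm high, two side cheeks, and an aluminium bridge over them; two white leaves with mosaic tiles stick out of it to -x. Origin on the table under the base hole, z up, x along the slot and the leaves. Bridge, leaves and holes chip if the pin presses on them with more than 30 N
- rack_slot (a point): centre of the slot through the bridge, level with the bridge's top, 82 mm above the table. The bridge is 70 mm (x) by 94 mm (y) and 8 mm thick (z 74 to 82 mm), the slot 44.5 mm long along x and 15 mm wide along y, its edges chamfered 1.5 mm. Axes as the rack
- upper_leaf_level (a point): fixed point of the rack on the slot's axis, level with the upper leaf's top (leaf: z 52 to 62 mm, 66 mm wide). The leaf has a round hole, 14.5 mm, 1.5 mm chamfer, on the line y = 0, its centre at the start somewhere between x = -10 and +10 mm, hidden under the bridge. It slides along x up to 13 mm either side of 0 against some 2 N of friction, no spring, and stays where left
- lower_leaf_level (a point): fixed point of the rack on the slot's axis, level with the lower leaf's top (leaf: z 29 to 39 mm). This leaf is like the upper one (same hole, travel and friction), and its hole too starts off the axis, somewhere between x = -10 and +10 mm, independently of the upper one. A pin that is through a leaf drags that leaf along when moved along x
- base_hole (a point): centre of the mouth of the round hole in the base block, 24 mm above the table, straight under the slot's centre: 14.5 mm diameter, 1.5 mm chamfer, 24 mm deep, open to the table
- pin: binding pin, about 120 g, upright in pin_block, turned at random; origin at the centre of its lower end, z up. Steel shank 12 mm in diameter, 74 mm long, lower end tapered to 9 mm over 2 mm; then a steel collar 30 mm in diameter (74 to 80 mm); then a red flat handle (80 to 122 mm), 16 mm thick along the pin's x (grasp across this), 30 mm wide along y
- pin_tip (a point): centre of the pin's lower end (the pin's origin). With the pin fully home the collar rests on the bridge and this point is 8 mm above the table
- pin_grip (a point): good grasp point in the handle, on the pin's axis, 106 mm above the lower end; axes as the pin
- pin_block: dark wooden block, fixed to the table, 64x64 mm and 45 mm high, origin in the centre of its underside; the pin stands in its central hole, 14.5 mm in diameter and 40 mm deep, with its lower end 5 mm above the table
- tape_roll: roll of masking tape, 111 mm across and 25 mm high, loose, origin at the centre of its underside; leave it alone
- nippers: red-handled tile nippers, 188 mm long, 14 mm high, loose, origin at the centre of the underside; leave them alone
- glue_bottle: white glue bottle with a red nozzle, 59 mm across and 152 mm tall, loose, origin at the centre of its underside; leave it alone
There are look-alikes about, which are no part of the job. Leave any blue look-alike of the rack alone.

How it is judged (in metres and radians):
On the way, in this order (a step that is already met when the one before it is completed fails the run):
1. the pin is lifted clear of its block (height (world z) of pin_tip above 0.055 m), for 0.1 s.
2. the pin is through the slot and the upper leaf (x of pin_tip in the frame of rack between -0.025 and 0.025 m and y of pin_tip in the frame of rack between -0.008 and 0.008 m and z of pin_tip in the frame of rack below 0.0505 m), for 0.1 s.
3. the pin is through the lower leaf (x of pin_tip in the frame of rack between -0.025 and 0.025 m and y of pin_tip in the frame of rack between -0.008 and 0.008 m and z of pin_tip in the frame of rack below 0.028 m), for 0.05 s.
At the end, for the whole second after the job is handed in: The pin stands upright (within 0.06 rad) through both leaves in the base hole, its lower end within 4 mm of the base hole's axis and less than 9.8 mm above the table (collar on the bridge within 1.8 mm), let go and at rest (z of pin_tip in the frame of rack below 0.0098 m and horizontal distance between pin_tip and base_hole below 0.004 m and angle between pin's own z axis and vertical below 0.06 rad and linear speed of pin below 0.02 m/s and contact force between pin and the fingers below 0.1 N); the robot touches nothing.
It fails at once if the pin is pressed against the rack or its leaves with more than 30 N (contact force between pin and rack above 30 N).
It fails at once if the tape roll is shifted by more than 20 mm (distance of tape_roll from where it was at the start of the episode above 0.02 m).
It fails at once if the pair of nippers is shifted by more than 20 mm (distance of nippers from where it was at the start of the episode above 0.02 m).
It fails at once if the glue bottle is shifted by more than 20 mm (distance of glue_bottle from where it was at the start of the episode above 0.02 m).
It also fails if it takes over 72 s, if anything falls off the work surface, if the arm or the gripper's body presses on something with over 40 N, if the wrist force passes 120 N, or if a joint passes its speed limit or range.

### The arm

A 6-joint arm with a two-finger parallel gripper is mounted at the origin on a cart in front of the work surface, level with it; the furniture and walls round the work are solid. World frame = base frame: x ahead of the robot, y to its left, z up, the work surface at z = 0. Lengths are in m, angles in degrees, forces in N, time in s.
With the tool pointing down it reaches from about 0.25 to 0.725 m from the base axis. Payload 9.7 kg.
Tool frame: the origin (TCP) lies at the very end of the fingers, on their centre line; the grasp point (between the pads) lies grasp_offset behind it (grasp_offset is the distance from the TCP to the grasp point, in m); z points along the fingers, y is the line along which they close (so a half turn about z gives the same grasp; the last joint's range is limited). The gripper opens to 85 mm and grips with 20 to 120 N. Pads are 22 mm wide; open, the fingers measure 114 mm over their backs; the gripper's body (76 mm by 85 mm) begins 54 mm behind the grasp point. The pads swing forward as they close: fully open they stand 13 mm farther back than shut.
Start: joints at [-76.662, 4.979, 10.078, 95.1, 0, 90], TCP at [0.127, -0.535, 0.231] pointing down, gripper open.
Joint ranges: [-179.16, 179.16], [-48.56, 103.87], [-65.8, 70.77], [-126.05, 130.52], [-82.76, 87.17], [-180, 180]. Speed limits (degrees/s): [127.2, 127.2, 147.25, 180, 180, 180].

### API

Orientations are given as [roll, pitch, yaw] about the fixed x, y, z axes, in that order (R = Rz(yaw) Ry(pitch) Rx(roll)).
In Python, from workcell import get_obs, camera, calibration, job_done, recognise, cut_out, mark_of, grasp_offset gives the robot as it stands.
- The arm moves only by the tool servo_tool, never from a script. Its argument "moves" is a list of rows, each a list of 3 entries, a list of its own where there are three numbers: the turn, a rotation vector about the tool's x, y, z in degrees, then the shift along the tool's x, y, z in m, then the opening in per cent of the stroke, from 0 (shut) to 100 (fully open). In form: [[[ax, ay, az], [x, y, z], claw], ...]. A call has 1 to 12 rows; each row shifts and turns the commanded pose from where the row before left it, along the tool's axes as they then stand; what a row does not reach is not made up. A row lasts 1/10 s, in which the tool goes at most 50 mm and 8.59 degrees, less where a joint would pass 70% of its speed; a pose out of reach is approached as far as the arm can. A call is refused whole if a number of a shift passes 0.05 or a number of a turn 8.59, either way. A call with a gripper value outside its range is refused whole. The fingers move at their own pace and stop on an object; "force" is the grip in N (left out, the last holds). Time passes only in rows, so rows that do not move let the fingers close. It gives the time, the measured TCP pose, the force, the opening and the grip force at its end, in the units of the state.
- get_obs(): the state, without advancing time (a new reading comes with each control period).
- camera(name): name is "scene" or "top" or "wrist"; returns (picture, depth): 480x640x3 uint8, red, green, blue; 480x640 float32, m along the optical axis (not along the pixel's ray), 0 where there is no reading.
- calibration(name): a dict with "camera_matrix" (3x3 intrinsics, pixels), "R" (3x3) and "t" (3): a world point X has camera coordinates R X + t. Camera axes: x right, y down, z forward; pixel columns grow to the right and rows downward; lengths in m; the calibration is good to about 2 mm. A picture is of the moment at which its call begins: read the wrist's pose just before it. calibration takes no time and is no camera call; for the wrist camera it gives the pose at the moment of the call.
- job_done(): hands the job in; it is judged then, once.
Trained networks look in the newest picture that a camera, given by its name, has taken for a name from the list of things; names that differ only in an ending like _2 or _b are one class to them, and where a whole thing is asked for, a point or a joint stands for the part that bears it (a point fixed in the world has none). Each returns a list of dicts, best first, with "score" (0 to 1); they miss things now and then, are a little off and sometimes report something else, mostly with a low value. They report only what shows in the picture. A call takes as long as a camera call. They do not tell look-alikes from the thing itself.
- recognise(name, camera): "xyz" ([x, y, z] in m, in the coordinates of the camera as it stood for that picture, good to about 4 mm: the middle of the surface that is visible of it).
- cut_out(name, camera): "mask" (480x640 bool, what is visible of it).
- mark_of(name, camera): "xyz" ([x, y, z] in m, in the coordinates of the camera as it stood for that picture, good to about 4 mm: a listed point, or the origin of a listed thing).
The state is a dict: "time": time; "q": joint angles; "qd": joint speeds; "joint_efforts": joint torques, N m; "ee_pos": TCP position; "tcp_rot": TCP orientation; "wrist_force": force on the tool from outside, world axes, zero at the start; "torque": the same for the moment, N m; "opening": finger opening in m; "grasp_force": force on a finger pad.
Only numpy, scipy, OpenCV 4.12 (cv2) and the standard library are available. Lean on these libraries where they do the work, as an engineer would, in place of code of your own. Each camera call takes 0.05 s, during which the arm holds its last target. There are 200 camera calls.

## Working session

There is one attempt and no reset: what is moved stays moved. The work goes in short steps, Python scripts to look and compute and a tool call to move; the robot and the scene stay as the last step left them, time stands still between calls to the robot, and variables do not carry over. Pictures are saved under pics/ and viewed, at most 10 in all, crops included, and the job is handed in when it is done.

Besides the shell and the picture viewer there is one more tool, called after "Call:" in YAML: its name, and indented under it one key for each argument. servo_tool: Moves the arm, as the interface text tells. Its arguments: {"type":"object","properties":{"moves":{"type":"array"},"force":{"type":"number"}},"required":["moves"]}

```bash
mkdir -p pics; ls; cat > h.py <<'E'
import numpy as np, cv2
from workcell import *
def world(c,xyz):
    k=calibration(c); return np.array(k["R"]).T@(np.array(xyz)-np.array(k["t"]))
def pix(c,xyz):
    k=calibration(c); p=np.array(k["camera_matrix"])@np.array(xyz); return (p[:2]/p[2]).round()
E
python3 - <<'E'
from h import *
s=get_obs();print(s['time'],s['ee_pos'],s['tcp_rot'],s['opening'],grasp_offset)
ims=[]
for c in("scene","top"):
    im,d=camera(c); cv2.imwrite(f"pics/{c}0.png",im[...,::-1])
    for n in("pin_grip","pin","pin_block","rack","rack_slot","base_hole"):
        for r in mark_of(n,c)[:4]: print(c,n,round(r['score'],2),world(c,r['xyz']).round(4),pix(c,r['xyz']))
E
```

```text
pics
0.0 [ 0.12682582 -0.53493599  0.23057638] [-1.79922373e+02  1.07335834e-03  1.33395567e+01] 0.08537374216639391 0.0187
scene pin_grip 0.65 [ 0.4954 -0.2971  0.1073] [338. 284.]
scene pin 0.46 [ 0.5008 -0.2969  0.0075] [339. 310.]
scene pin_block 0.96 [ 0.5012 -0.3015 -0.0023] [340. 314.]
scene rack 0.42 [ 0.6168  0.2187 -0.0017] [284. 229.]
scene rack 0.24 [0.5373 0.0102 0.0364] [295. 252.]
scene rack_slot 0.93 [0.5381 0.0111 0.0827] [295. 240.]
scene rack_slot 0.4 [0.6141 0.2203 0.0855] [283. 208.]
scene base_hole 0.61 [0.5297 0.0072 0.0211] [294. 256.]
scene base_hole 0.6 [0.6148 0.2194 0.0251] [283. 223.]
top pin_grip 0.49 [ 0.5031 -0.2961  0.108 ] [400. 240.]
top pin 0.64 [ 0.4979 -0.2995  0.0019] [397. 247.]
top pin_block 0.84 [ 0.5001 -0.3003  0.002 ] [398. 246.]
top pin_block 0.62 [ 0.5361  0.0103 -0.0011] [303. 238.]
top rack 0.72 [ 0.5344  0.0118 -0.0043] [303. 238.]
top rack 0.7 [ 0.6161  0.2185 -0.0017] [240. 215.]
top rack 0.17 [ 0.5015 -0.2985  0.0011] [397. 246.]
top rack_slot 0.59 [0.5291 0.0105 0.0821] [302. 235.]
top rack_slot 0.59 [0.6154 0.2221 0.0862] [235. 209.]
top base_hole 0.95 [0.6153 0.2185 0.0216] [239. 214.]
top base_hole 0.59 [0.5342 0.0129 0.0206] [302. 237.]
```

View pics/scene0.png

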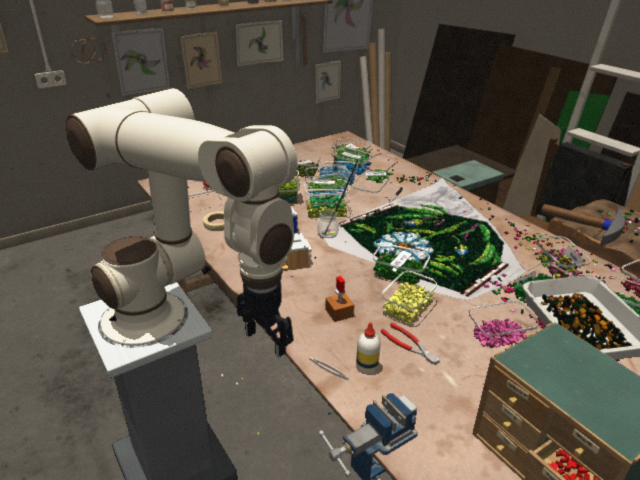

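View pics/top0.png

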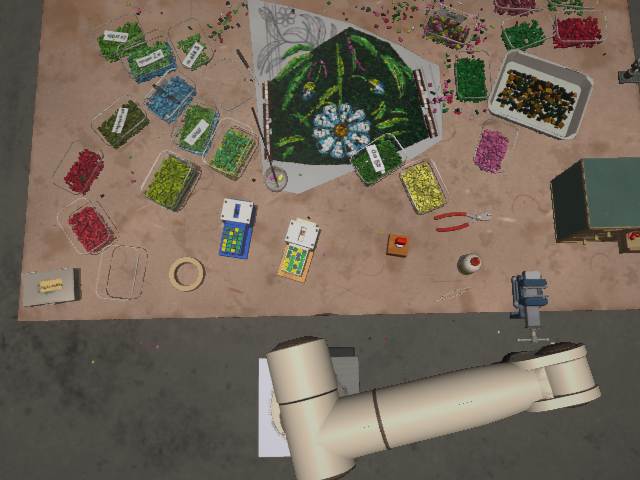

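The top view shows the wooden rack with white leaves at (302,236) and its blue look-alike at (238,212). The pin is in its block at (400,242). Other red things are the nippers at (460,220) and the glue nozzle at (473,262). I choose the pin at (400,242) and the non-blue rack at (302,236). Next I'll move above the pin and check both with a close crop from the wrist.

Call:
servo_tool:
  moves:
    - [[0,0,0],[0.036,-0.014,-0.005],100]
    - [[0,0,0],[0.036,-0.014,-0.005],100]
    - [[0,0,0],[0.036,-0.014,-0.005],100]
    - [[0,0,0],[0.036,-0.014,-0.005],100]
    - [[0,0,0],[0.036,-0.014,-0.005],100]
    - [[0,0,0],[0.036,-0.014,-0.005],100]
    - [[0,0,0],[0.036,-0.014,-0.005],100]
    - [[0,0,0],[0.036,-0.014,-0.005],100]
    - [[0,0,0],[0.036,-0.014,-0.005],100]
    - [[0,0,0],[0.036,-0.014,-0.005],100]

```text
time: 1.7
ee_pos: [0.4461, -0.3148, 0.2816]
tcp_rot: [180.0, -0.0, 13.3]
wrist_force: [0.6, 0.2, 0.4]
opening: 0.0858
grasp_force: 0.0
```

```bash
cat >> h.py <<'E'
def cloud(c,d):
    k=calibration(c);K=np.array(k["camera_matrix"]);v,u=np.mgrid[:480,:640]
    P=np.stack([(u-K[0,2])/K[0,0]*d,(v-K[1,2])/K[1,1]*d,d],-1)
    return (P-np.array(k["t"]))@np.array(k["R"])
E
python3 - <<'E'
from h import *
k=calibration("wrist");R=np.array(k["R"]);s=get_obs();print(s['time'],s['ee_pos'],s['tcp_rot'],"cam",-R.T@k["t"],R.T[:,2])
im,d=camera("wrist"); cv2.imwrite("pics/w1.png",im[...,::-1])
for n in("pin_grip","pin","pin_block"):
    for r in mark_of(n,"wrist")[:3]: print(n,round(r['score'],2),world("wrist",r['xyz']).round(4),pix("wrist",r['xyz']))
P=cloud("wrist",d)
hsv=cv2.cvtColor(im,cv2.COLOR_RGB2HSV)
m=(d>0)&(P[...,2]>.11)&(P[...,2]<.135)&(np.hypot(P[...,0]-.5,P[...,1]+.298)<.05)
Q=P[m]; print(len(Q))
if len(Q)>20:
    print(Q.mean(0),Q[:,2].max()); r=cv2.minAreaRect((Q[:,:2]*1000).astype(np.float32)); print(r)
E
```

```text
1.7 [ 0.44605086 -0.3147666   0.28164798] [ 1.79978262e+02 -1.25835171e-02  1.33414368e+01] cam [ 0.51922724 -0.29822987  0.42376504] [-0.28710048 -0.06901521 -0.95541102]
pin_grip 0.77 [ 0.5013 -0.292   0.1114] [311. 148.]
pin 0.58 [ 0.4973 -0.3001  0.0066] [320. 146.]
pin 0.44 [5.371e-01 9.100e-03 2.000e-04] [27. 31.]
pin_block 0.56 [ 5.007e-01 -2.942e-01  2.000e-04] [315. 140.]
832
[ 0.49893563 -0.29757783  0.12529308] 0.12787265206762202
((498.63427734375, -297.5767517089844), (29.93489646911621, 16.19313621520996), 79.62017822265625)
```

View pics/w1.png

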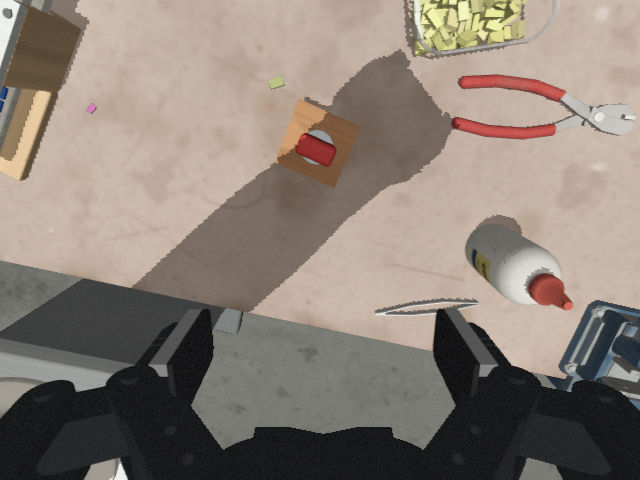

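The close crop confirms the red flat-handled pin in its dark block at (317,149). The nippers at (540,105) and the glue bottle at (515,265) are separate. The handle's long axis lies at about 79.6°, so I'll turn the tool by +66.3° to match.

Call:
servo_tool:
  moves:
    - [[0,0,-8.3],[0,0,0.009],100]
    - [[0,0,-8.3],[0,0,0.009],100]
    - [[0,0,-8.3],[0,0,0.009],100]
    - [[0,0,-8.3],[0,0,0.009],100]
    - [[0,0,-8.3],[0,0,0.009],100]
    - [[0,0,-8.3],[0,0,0.009],100]
    - [[0,0,-8.3],[0,0,0.009],100]
    - [[0,0,-8.2],[0,0,0.009],100]
    - [[0,0,0],[0.009,0.0163,0],100]
    - [[0,0,0],[0.009,0.0162,0],100]
    - [[0,0,0],[0.0085,0.0162,0],100]
    - [[0,0,0],[0,0,0],100]

```text
time: 3.1
ee_pos: [0.499, -0.2983, 0.209]
tcp_rot: [180.0, -0.0, 79.5]
wrist_force: [-0.6, -0.3, 0.1]
opening: 0.0855
grasp_force: 0.0
```

```bash
cat >> h.py <<'E'
def tooldelta(s,target):
    from scipy.spatial.transform import Rotation as Ro
    return Ro.from_euler('xyz',s['tcp_rot'],degrees=True).inv().apply(np.array(target)-s['ee_pos'])
E
cat > pin.py <<'E'
from h import *
s=get_obs();print(s['time'],s['ee_pos'],s['tcp_rot'],s['q'])
im,d=camera("wrist")
P=cloud("wrist",d)
m=(d>0)&(P[...,2]>.120)&(P[...,2]<.135)&(np.hypot(P[...,0]-.5,P[...,1]+.298)<.03)
Q=P[m]; r=cv2.minAreaRect((Q[:,:2]*1000).astype(np.float32)); print(len(Q),Q.mean(0),Q[:,2].max(),r)
# block top centre
m=(d>0)&(abs(P[...,2]-.045)<.004)&(np.hypot(P[...,0]-.5,P[...,1]+.298)<.06)
print("block",len(P[m]),cv2.minAreaRect((P[m][:,:2]*1000).astype(np.float32)))
c=np.array([r[0][0]/1000,r[0][1]/1000,.093]);print("delta",tooldelta(s,c))
E
python3 pin.py
```

```text
3.1 [ 0.4990198  -0.29831802  0.2090197 ] [ 1.79990690e+02 -1.57209849e-02  7.94976968e+01] [-3.08801323e+01  8.92553291e+00  1.19371137e+01  9.30083273e+01
  1.79790657e-02  6.96221727e+01]
1184 [ 0.49825788 -0.29619889  0.12603342] 0.12851614890834143 ((498.1294250488281, -297.31304931640625), (30.043397903442383, 15.976000785827637), 78.95844268798828)
block 4389 ((498.0118103027344, -297.6259460449219), (64.57787322998047, 64.12963104248047), 80.33541870117188)
delta [ 0.000794   -0.00107749  0.11601975]
```

Call:
servo_tool:
  moves:
    - [[0,0,0],[0.0008,-0.001,0.02],100]
    - [[0,0,0],[0,0,0.025],100]
    - [[0,0,0],[0,0,0.025],100]
    - [[0,0,0],[0,0,0.025],100]
    - [[0,0,0],[0,0,0.014],100]
    - [[0,0,0],[0,0,0.007],100]
    - [[0,0,0],[0,0,0],100]
    - [[0,0,0],[0,0,0],0]
    - [[0,0,0],[0,0,0],0]
    - [[0,0,0],[0,0,0],0]
    - [[0,0,0],[0,0,0],0]
    - [[0,0,0],[0,0,0],0]
  force: 60

```text
time: 4.35
ee_pos: [0.4971, -0.2977, 0.0938]
tcp_rot: [179.9, 0.0, 79.6]
wrist_force: [0.3, -0.2, 0.1]
opening: 0.0153
grasp_force: 58.7
```

Call:
servo_tool:
  moves:
    - [[0,0,0],[0,0,0],0]
    - [[0,0,0],[0,0,0],0]
    - [[0,0,0],[0,0,0],0]
    - [[0,0,0],[0,0,0],0]

```text
time: 4.75
ee_pos: [0.4971, -0.2977, 0.0937]
tcp_rot: [179.9, 0.0, 79.6]
wrist_force: [1.8, 0.1, 4.9]
opening: 0.0151
grasp_force: 59.2
```

Call:
servo_tool:
  moves:
    - [[0,0,0],[0,0,-0.005],0]
    - [[0,0,0],[0,0,-0.01],0]
    - [[0,0,0],[0,0,-0.02],0]
    - [[0,0,0],[0,0,-0.02],0]
    - [[0,0,0],[0,0,-0.025],0]
    - [[0,0,0],[0,0,-0.025],0]
    - [[0,0,0],[0,0,-0.025],0]
    - [[0,0,0],[0.03,0,-0.01],0]
    - [[0,0,0],[0.035,0,0],0]
    - [[0,0,0],[0.035,0,0],0]
    - [[0,0,0],[0.035,0,0],0]
    - [[0,0,0],[0.03,0,0],0]

```text
time: 5.95
ee_pos: [0.5258, -0.1337, 0.2327]
tcp_rot: [-179.9, 0.0, 79.6]
wrist_force: [0.9, -1.3, -2.5]
opening: 0.0154
grasp_force: 59.7
```

```bash
cat > rack.py <<'E'
from h import *
import sys
s=get_obs();print(s['time'],s['ee_pos'],s['tcp_rot'],s['opening'],s['grasp_force'],s['wrist_force'])
im,d=camera("wrist"); cv2.imwrite(f"pics/{sys.argv[1]}.png",im[...,::-1])
for n in("rack_slot","rack","pin_grip","pin_tip"):
    for r in mark_of(n,"wrist")[:2]: print(n,round(r['score'],2),world("wrist",r['xyz']).round(4),pix("wrist",r['xyz']))
P=cloud("wrist",d)
near=(d>0)&(np.hypot(P[...,0]-.535,P[...,1]-.011)<.075)
m=near&(abs(P[...,2]-.082)<.004)
Q=P[m]; print("bridge",len(Q),Q[:,2].mean(),cv2.minAreaRect((Q[:,:2]*1000).astype(np.float32)))
np.savez(f"{sys.argv[1]}.npz",im=im,P=P,d=d)
E
python3 rack.py w2
```

```text
5.95 [ 0.52580684 -0.13369917  0.23271111] [-1.79880191e+02  3.87979323e-03  7.96473355e+01] 0.015407778506737257 59.71835911273956 [ 0.90463403 -1.29171134 -2.52702721]
rack_slot 0.83 [0.531  0.014  0.0842] [292.  15.]
rack 0.56 [0.5366 0.0122 0.0014] [305.  39.]
pin_grip 0.75 [ 0.5235 -0.1324  0.2484] [316. 326.]
pin_tip 0.7 [ 0.5254 -0.1377  0.1426] [323. 248.]
bridge 7733 0.08155486108430846 ((528.2288818359375, -5.785541534423828), (62.79747772216797, 70.2171630859375), 72.27885437011719)
```

View pics/w2.png

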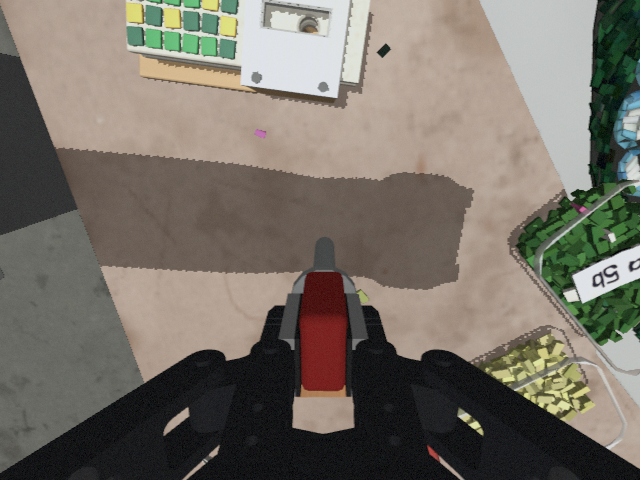

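The pin hangs upright in the grip. The slot is at (297,18), and through it the upper leaf's hole shows at (309,22), offset to rack +x. I'll move closer and turn so that tool y lies along rack x.

Call:
servo_tool:
  moves:
    - [[0,0,0],[0.02,-0.009,0],0]
    - [[0,0,0],[0.025,-0.009,0],0]
    - [[0,0,0],[0.02,-0.009,0],0]
    - [[0,0,7.3],[0,0,0],0]
    - [[0,0,0],[0,0,0],0]
    - [[0,0,0],[0,0,0],0]

```text
time: 6.8
ee_pos: [0.5114, -0.0674, 0.2331]
tcp_rot: [-180.0, 0.0, 72.5]
wrist_force: [0.1, 0.9, -2.1]
opening: 0.0153
grasp_force: 59.7
```

```bash
python3 rack.py w3; python3 - <<'E'
import cv2
im=cv2.imread("pics/w3.png"); cv2.imwrite("pics/w3c.png",cv2.resize(im[0:300,160:480],(800,750))[:600])
E
```

```text
6.8 [ 0.51140455 -0.06739432  0.23311956] [-1.79976531e+02  1.54797929e-02  7.24536398e+01] 0.015339754977134844 59.697884917259216 [ 0.07189531  0.89925432 -2.14354354]
rack_slot 0.8 [0.5313 0.0103 0.0824] [316. 116.]
rack 0.87 [0.5341 0.0093 0.002 ] [321. 118.]
pin_grip 0.56 [ 0.5073 -0.0662  0.2509] [312. 335.]
pin_tip 0.91 [ 0.5104 -0.0654  0.1449] [320. 244.]
bridge 11698 0.08160079467014736 ((533.1148071289062, 11.626514434814453), (94.4539566040039, 70.2025146484375), 72.24163055419922)
```

View pics/w3c.png

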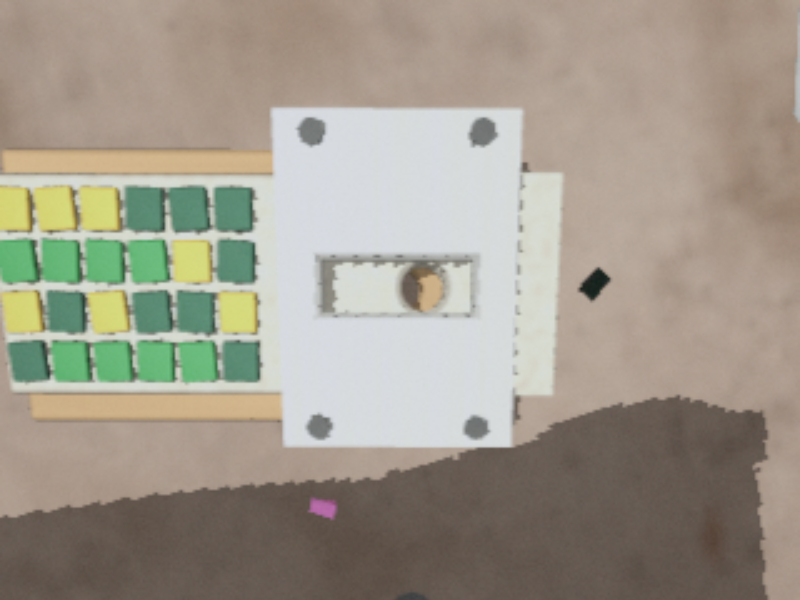

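The full bridge is in view: centre (0.5331, 0.0116), yaw −17.75°, slot centre at crop (397,286), upper leaf hole at crop (424,288). Next I'll compute the hole offset and the pin's position in hand, both from this same image so camera bias cancels.

```bash
python3 - <<'E'
from h import *
from scipy.optimize import least_squares
z=np.load("w3.npz");P=z["P"];im=z["im"]
s=get_obs();t=np.array(s['ee_pos']);a=np.radians(-17.75);ex=np.array([np.cos(a),np.sin(a)]);ey=np.array([-ex[1],ex[0]])
C=np.array([.53311,.01163])
k=calibration("wrist");R=np.array(k["R"]);K=np.array(k["camera_matrix"]);o=-R.T@k["t"]
def ray(u,v,h):
    dr=R.T@np.linalg.inv(K)@[u,v,1]; return (o+dr*(h-o[2])/dr[2])[:2]
for nm,u,v,h in(("hole",329.6,115.2,.062),("slotc",160+397*.4,286*.4,.082)):
    p=ray(u,v,h)-C; print(nm,p@ex*1000,p@ey*1000)
# slot from depth: points below bridge inside
D=P[...,:2]-C; X=D@ex*1000;Y=D@ey*1000
m=(P[...,2]<.078)&(abs(X)<30)&(abs(Y)<14)&(z["d"]>0); 
r=ray; 
c=cv2.findContours(((P[...,2]<.0795)&(abs(X)<32)&(abs(Y)<16)).astype(np.uint8),0,1)[0]; c=max(c,key=len)[:,0]
W=np.array([ray(u,v,.082)-C for u,v in c]);print("slot extents",(W@ex*1000).min(),(W@ex*1000).max(),(W@ey*1000).min(),(W@ey*1000).max())
# pin in hand
E=P-t; A=E[...,:2]@ex*1000;B=E[...,:2]@ey*1000;H=E[...,2]*1000
near=(np.hypot(A,B)<30)&(z["d"]>0)
mm=near&(H>25)&(H<40)&(im[...,0]>90)&(im[...,1]<70); Q=np.c_[A[mm],B[mm],H[mm]]
print("handle",len(Q),Q[:,2].max(),cv2.minAreaRect(Q[Q[:,2]>np.percentile(Q[:,2],50)-4][:,:2].astype(np.float32)))
for lo,hi in((-90,-72),(-72,-55)):
    mm=near&(np.hypot(A,B)<12)&(H>lo)&(H<hi);q=np.c_[A[mm],B[mm]]
    if len(q)>10: print("shank",lo,len(q),H[mm].min(),least_squares(lambda p:np.hypot(q[:,0]-p[0],q[:,1]-p[1])-6,[0,0],loss='soft_l1').x)
print("tool delta to C (rack axes)",(C-t[:2])@ex,(C-t[:2])@ey,t)
E
```

```text
hole 8.791880443810701 -0.6660310679086351
slotc 0.5115076556503547 -0.5061545015164269
slot extents -22.92991752545317 22.694753138657042 -7.928928289725438 7.371152766755741
handle 3174 34.78856221011961 ((-0.04459857940673828, 0.4625835418701172), (14.612637519836426, 29.43160629272461), 0.07868485897779465)
shank -90 138 -88.35446564991307 [0.66320688 0.48793225]
shank -72 190 -71.91987609971684 [0.50461397 0.4699219 ]
tool delta to C (rack axes) -0.00340256152935732 0.08144623211726043 [ 0.51152054 -0.06697637  0.23316911]
```

Call:
servo_tool:
  moves:
    - [[0,0,-0.2],[0.02,0.0015,0.005],0]
    - [[0,0,0],[0.025,0.0015,0.01],0]
    - [[0,0,0],[0.025,0.0015,0.01],0]
    - [[0,0,0],[0.0105,0.0005,0.01],0]
    - [[0,0,0],[0,0,0.008],0]
    - [[0,0,0],[0,0,0],0]
    - [[0,0,0],[0,0,0],0]

```text
time: 7.75
ee_pos: [0.5402, 0.0079, 0.1905]
tcp_rot: [-180.0, 0.0, 72.5]
wrist_force: [0.3, -0.1, -1.5]
opening: 0.0154
grasp_force: 59.6
```

```bash
cat > st.py <<'E'
from h import *
s=get_obs();a=np.radians(-17.75);ex=np.array([np.cos(a),np.sin(a)]);ey=np.array([-ex[1],ex[0]])
d=s['ee_pos'][:2]+.0005*ex+.0005*ey-np.array([.53311,.01163])+.0004*ey
print(s['time'],"pin rack x,y mm",(d@ex*1e3).round(2),(d@ey*1e3).round(2),"tip z",(s['ee_pos'][2]-.0885)*1e3,"F",np.round([s['wrist_force'][:2]@ex,s['wrist_force'][:2]@ey,s['wrist_force'][2]],1),s['tcp_rot'])
E
python3 st.py; python3 - <<'E'
from h import *
im,d=camera("wrist");cv2.imwrite("pics/w4.png",cv2.resize(im[100:340,180:460,::-1],(700,600)))
E
```

```text
7.75 pin rack x,y mm 8.42 -0.47 tip z 101.97463502441437 F [ 0.3  0.  -1.5] [-1.79998576e+02  1.62923070e-02  7.25005669e+01]
```

View pics/w4.png

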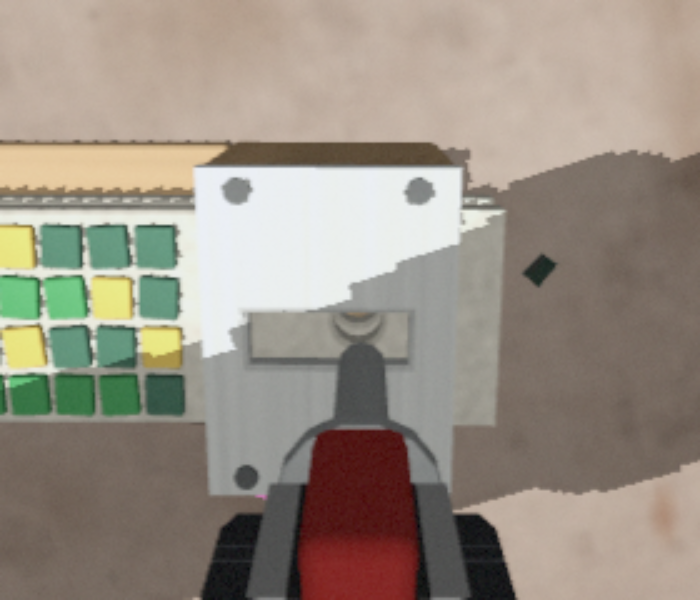

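The pin tip is in line with the hole in x, seen at crop (358,325). I'll trim by a fraction of a millimetre and go down through the slot gently.

Call:
servo_tool:
  moves:
    - [[0,0,0],[0.0005,0.0003,0.008],0]
    - [[0,0,0],[0,0,0.008],0]
    - [[0,0,0],[0,0,0.003],0]
    - [[0,0,0],[0,0,0.001],0]
    - [[0,0,0],[0,0,0.001],0]
    - [[0,0,0],[0,0,0.001],0]

```text
time: 8.4
ee_pos: [0.541, 0.0092, 0.1684]
tcp_rot: [180.0, -0.0, 72.5]
wrist_force: [-0.7, -0.4, -1.3]
opening: 0.0149
grasp_force: 59.6
```

```bash
python3 st.py
```

```text
8.4 pin rack x,y mm 8.81 0.96 tip z 79.92292745458326 F [-0.5 -0.6 -1.3] [ 1.79981347e+02 -3.26100400e-03  7.25426544e+01]
```

Call:
servo_tool:
  moves:
    - [[0,0,0],[-0.0005,0,0.0],0]
    - [[0,0,0],[0,0,0],0]
    - [[0,0,0],[0,0,0],0]

```text
time: 8.7
ee_pos: [0.5408, 0.0087, 0.1684]
tcp_rot: [180.0, -0.0, 72.5]
wrist_force: [0.1, -0.3, -2.3]
opening: 0.0152
grasp_force: 59.6
```

```bash
python3 st.py
```

```text
8.7 pin rack x,y mm 8.76 0.43 tip z 79.92112595868662 F [ 0.2 -0.2 -2.3] [ 1.79991064e+02 -4.31336550e-03  7.25374379e+01]
```

Call:
servo_tool:
  moves:
    - [[0,0,0],[-0.0004,0,0.003],0]
    - [[0,0,0],[0,0,0.004],0]
    - [[0,0,0],[0,0,0.004],0]
    - [[0,0,0],[0,0,0.003],0]
    - [[0,0,0],[0,0,0.0015],0]
    - [[0,0,0],[0,0,0.001],0]
    - [[0,0,0],[0,0,0.001],0]

```text
time: 9.4
ee_pos: [0.5407, 0.0083, 0.1508]
tcp_rot: [180.0, -0.0, 72.5]
wrist_force: [0.5, 0.0, -1.4]
opening: 0.0155
grasp_force: 59.6
```

```bash
python3 st.py
```

```text
9.4 pin rack x,y mm 8.77 0.03 tip z 62.271878865333804 F [ 0.5  0.2 -1.4] [ 1.79994050e+02 -2.73115737e-03  7.25360183e+01]
```

Call:
servo_tool:
  moves:
    - [[0,0,0],[0,0,0.001],0]
    - [[0,0,0],[0,0,0.001],0]
    - [[0,0,0],[0,0,0.001],0]

```text
time: 9.7
ee_pos: [0.5407, 0.0083, 0.1478]
tcp_rot: [180.0, -0.0, 72.5]
wrist_force: [-0.4, -0.2, -1.9]
opening: 0.015
grasp_force: 59.6
```

```bash
python3 st.py
```

```text
9.7 pin rack x,y mm 8.74 0.02 tip z 59.28919087379675 F [-0.3 -0.3 -1.9] [ 1.79995042e+02 -1.73526269e-03  7.25365510e+01]
```

Tip at 59 mm with no force, so it is inside the upper leaf's hole. Now down to about 45 mm.

Call:
servo_tool:
  moves:
    - [[0,0,0],[0,0,0.001],0]
    - [[0,0,0],[0,0,0.0015],0]
    - [[0,0,0],[0,0,0.002],0]
    - [[0,0,0],[0,0,0.002],0]
    - [[0,0,0],[0,0,0.002],0]
    - [[0,0,0],[0,0,0.002],0]
    - [[0,0,0],[0,0,0.002],0]
    - [[0,0,0],[0,0,0.002],0]

```text
time: 10.5
ee_pos: [0.5407, 0.0083, 0.1331]
tcp_rot: [-180.0, -0.0, 72.5]
wrist_force: [-0.5, -0.6, -0.9]
opening: 0.015
grasp_force: 59.7
```

```bash
python3 st.py
```

```text
10.5 pin rack x,y mm 8.71 0.03 tip z 44.59642616985423 F [-0.3 -0.8 -0.9] [-1.79998432e+02 -1.38995541e-03  7.25395539e+01]
```

Call:
servo_tool:
  moves:
    - [[0,0,0],[0,0,0.002],0]
    - [[0,0,0],[0,0,0.0015],0]
    - [[0,0,0],[0,0,0.001],0]
    - [[0,0,0],[0,0,0.0008],0]
    - [[0,0,0],[0,0,0.0005],0]
    - [[0,0,0],[0,0,0.0005],0]

```text
time: 11.1
ee_pos: [0.5407, 0.0083, 0.127]
tcp_rot: [180.0, -0.0, 72.5]
wrist_force: [-0.4, -0.8, -1.6]
opening: 0.0154
grasp_force: 59.7
```

```bash
python3 st.py
```

```text
11.1 pin rack x,y mm 8.74 0.02 tip z 38.47697788708579 F [-0.2 -0.9 -1.6] [ 1.79999186e+02 -3.37891500e-03  7.25364461e+01]
```

Call:
servo_tool:
  moves:
    - [[0,0,0],[0,0,0.0005],0]
    - [[0,0,0],[0,0,0.0005],0]
    - [[0,0,0],[0,0,0.0005],0]

```text
time: 11.4
ee_pos: [0.5407, 0.0083, 0.1255]
tcp_rot: [180.0, -0.0, 72.5]
wrist_force: [-0.2, -0.6, -1.1]
opening: 0.0154
grasp_force: 59.6
```

Call:
servo_tool:
  moves:
    - [[0,0,0],[0,0,0.0005],0]
    - [[0,0,0],[0,0,0.0005],0]
    - [[0,0,0],[0,0,0.0005],0]

```text
time: 11.7
ee_pos: [0.5406, 0.0082, 0.1239]
tcp_rot: [-180.0, 0.0, 72.5]
wrist_force: [-1.4, -0.3, -0.3]
opening: 0.0151
grasp_force: 59.7
```

```bash
python3 st.py
```

```text
11.7 pin rack x,y mm 8.68 -0.05 tip z 35.44654487857796 F [-1.3 -0.7 -0.3] [-1.79994129e+02  3.57168215e-03  7.25342127e+01]
```

A slight chamfer push toward −x: the lower leaf's hole is a little to −x. I'll yield that way while going down.

Call:
servo_tool:
  moves:
    - [[0,0,0],[0,-0.0005,0.0003],0]
    - [[0,0,0],[0,0,0.0005],0]
    - [[0,0,0],[0,0,0.0005],0]
    - [[0,0,0],[0,0,0.0005],0]

```text
time: 12.1
ee_pos: [0.5402, 0.0084, 0.1222]
tcp_rot: [180.0, -0.0, 72.5]
wrist_force: [0.2, -0.0, -0.8]
opening: 0.0155
grasp_force: 59.7
```

Call:
servo_tool:
  moves:
    - [[0,0,0],[0,0,0.0005],0]
    - [[0,0,0],[0,0,0.0005],0]
    - [[0,0,0],[0,0,0.001],0]
    - [[0,0,0],[0,0,0.001],0]

```text
time: 12.5
ee_pos: [0.5402, 0.0084, 0.1191]
tcp_rot: [-180.0, -0.0, 72.5]
wrist_force: [-0.2, 0.1, -1.8]
opening: 0.0153
grasp_force: 59.7
```

```bash
python3 st.py
```

```text
12.5 pin rack x,y mm 8.23 0.02 tip z 30.58536791437605 F [-0.3  0.  -1.8] [-1.79998421e+02 -2.57256400e-04  7.25386152e+01]
```

In the lower leaf. Down to about 26 mm, still above the base, then drag both leaves 8.2 mm toward −x.

Call:
servo_tool:
  moves:
    - [[0,0,0],[0,0,0.001],0]
    - [[0,0,0],[0,0,0.001],0]
    - [[0,0,0],[0,0,0.001],0]
    - [[0,0,0],[0,0,0.001],0]
    - [[0,0,0],[0,-0.001,0],0]
    - [[0,0,0],[0,-0.001,0],0]
    - [[0,0,0],[0,-0.001,0],0]
    - [[0,0,0],[0,-0.001,0],0]

```text
time: 13.3
ee_pos: [0.5369, 0.0094, 0.1153]
tcp_rot: [179.9, 0.0, 72.5]
wrist_force: [3.9, -1.4, -3.7]
opening: 0.0153
grasp_force: 59.1
```

```bash
python3 st.py
```

```text
13.3 pin rack x,y mm 4.77 -0.03 tip z 26.80270136597368 F [ 4.1 -0.1 -3.7] [1.79919227e+02 5.79616623e-03 7.25310659e+01]
```

Call:
servo_tool:
  moves:
    - [[0,0,0],[0,-0.001,0],0]
    - [[0,0,0],[0,-0.001,0],0]
    - [[0,0,0],[0,-0.001,0],0]
    - [[0,0,0],[0,-0.001,0],0]
    - [[0,0,0],[0,-0.0007,0],0]
    - [[0,0,0],[0,0,0],0]

```text
time: 13.9
ee_pos: [0.5318, 0.0111, 0.1153]
tcp_rot: [180.0, -0.0, 72.5]
wrist_force: [3.2, -1.1, -2.1]
opening: 0.0152
grasp_force: 59.4
```

```bash
python3 st.py
```

```text
13.9 pin rack x,y mm -0.53 -0.04 tip z 26.778964305896935 F [ 3.4 -0.1 -2.1] [ 1.79993674e+02 -7.56356831e-04  7.25388257e+01]
```

Call:
servo_tool:
  moves:
    - [[0,0,0],[0,0.0003,0],0]
    - [[0,0,0],[0,0,0.001],0]
    - [[0,0,0],[0,0,0.001],0]
    - [[0,0,0],[0,0,0.001],0]
    - [[0,0,0],[0,0,0.0005],0]
    - [[0,0,0],[0,0,0.0005],0]

```text
time: 14.5
ee_pos: [0.5321, 0.011, 0.1111]
tcp_rot: [-180.0, 0.0, 72.5]
wrist_force: [1.0, -0.7, -1.0]
opening: 0.0153
grasp_force: 59.8
```

```bash
python3 st.py
```

```text
14.5 pin rack x,y mm -0.3 -0.02 tip z 22.575887522598467 F [ 1.1 -0.4 -1. ] [-1.79982223e+02  2.41067176e-04  7.25380617e+01]
```

Call:
servo_tool:
  moves:
    - [[0,0,0],[0,0,0.0006],0]
    - [[0,0,0],[0,0,0.0006],0]
    - [[0,0,0],[0,0,0.0006],0]

```text
time: 14.8
ee_pos: [0.5321, 0.011, 0.1093]
tcp_rot: [-180.0, -0.0, 72.5]
wrist_force: [1.0, -1.4, -0.8]
opening: 0.0149
grasp_force: 59.7
```

Call:
servo_tool:
  moves:
    - [[0,0,0],[0,0,0.0006],0]
    - [[0,0,0],[0,0,0.0006],0]
    - [[0,0,0],[0,0,0.0006],0]

```text
time: 15.1
ee_pos: [0.5322, 0.011, 0.1075]
tcp_rot: [-180.0, -0.0, 72.5]
wrist_force: [0.3, -0.3, -1.4]
opening: 0.0155
grasp_force: 59.7
```

```bash
python3 st.py
```

```text
15.1 pin rack x,y mm -0.21 -0.0 tip z 18.996961528553403 F [ 0.4 -0.2 -1.4] [-1.79993829e+02 -1.46095529e-03  7.25390344e+01]
```

In the base hole without force. Now down toward the seat; the collar should land at TCP z ≈ 0.0965.

Call:
servo_tool:
  moves:
    - [[0,0,0],[0,0,0.0015],0]
    - [[0,0,0],[0,0,0.002],0]
    - [[0,0,0],[0,0,0.002],0]
    - [[0,0,0],[0,0,0.002],0]
    - [[0,0,0],[0,0,0.001],0]
    - [[0,0,0],[0,0,0.0008],0]

```text
time: 15.7
ee_pos: [0.5322, 0.011, 0.0982]
tcp_rot: [-180.0, 0.0, 72.5]
wrist_force: [0.6, 0.3, -1.7]
opening: 0.0151
grasp_force: 59.7
```

Call:
servo_tool:
  moves:
    - [[0,0,0],[0,0,0.0005],0]
    - [[0,0,0],[0,0,0.0005],0]
    - [[0,0,0],[0,0,0.0004],0]
    - [[0,0,0],[0,0,0],0]

```text
time: 16.1
ee_pos: [0.5322, 0.011, 0.0969]
tcp_rot: [180.0, -0.0, 72.5]
wrist_force: [0.6, -1.3, -1.0]
opening: 0.0153
grasp_force: 59.8
```

```bash
python3 st.py
```

```text
16.1 pin rack x,y mm -0.17 -0.0 tip z 8.390812117806789 F [ 1. -1. -1.] [ 1.79998742e+02 -1.15164880e-03  7.25389202e+01]
```

Tip about 8.4 mm, no contact yet. I'll feel for the seat.

Call:
servo_tool:
  moves:
    - [[0,0,0],[0,0,0.0003],0]
    - [[0,0,0],[0,0,0.0003],0]
    - [[0,0,0],[0,0,0],0]

```text
time: 16.4
ee_pos: [0.5322, 0.011, 0.0968]
tcp_rot: [180.0, -0.0, 72.5]
wrist_force: [-0.7, -1.0, 5.5]
opening: 0.0152
grasp_force: 60.6
```

Call:
servo_tool:
  moves:
    - [[0,0,0],[0,0,0.0003],0]
    - [[0,0,0],[0,0,0.0],0]

```text
time: 16.6
ee_pos: [0.5323, 0.011, 0.0968]
tcp_rot: [180.0, -0.0, 72.5]
wrist_force: [-2.8, -0.1, 8.3]
opening: 0.0152
grasp_force: 61.1
```

Collar seated at about 8 N. I'll ease off, open, then retreat straight up.

Call:
servo_tool:
  moves:
    - [[0,0,0],[0,0,-0.0007],0]
    - [[0,0,0],[0,0,0],30]
    - [[0,0,0],[0,0,0],60]
    - [[0,0,0],[0,0,0],100]
    - [[0,0,0],[0,0,0],100]
    - [[0,0,0],[0,0,0],100]
    - [[0,0,0],[0,0,0],100]
    - [[0,0,0],[0,0,0],100]

```text
time: 17.4
ee_pos: [0.5322, 0.011, 0.0967]
tcp_rot: [-180.0, -0.0, 72.5]
wrist_force: [-0.5, 0.6, -0.1]
opening: 0.0856
grasp_force: 0.0
```

Call:
servo_tool:
  moves:
    - [[0,0,0],[0,0,-0.01],100]
    - [[0,0,0],[0,0,-0.02],100]
    - [[0,0,0],[0,0,-0.03],100]
    - [[0,0,0],[0,0,-0.03],100]
    - [[0,0,0],[0,0,-0.02],100]
    - [[0,0,0],[0,0,0],100]
    - [[0,0,0],[0,0,0],100]

```text
time: 18.1
ee_pos: [0.5324, 0.011, 0.2072]
tcp_rot: [179.9, -0.0, 72.5]
wrist_force: [0.3, -1.3, -0.9]
opening: 0.0851
grasp_force: 0.0
```

```bash
python3 - <<'E'
from h import *
im,d=camera("wrist");cv2.imwrite("pics/w5.png",im[...,::-1]);P=cloud("wrist",d)
n=(d>0)&(np.hypot(P[...,0]-.533,P[...,1]-.0116)<.022)
Q=P[n&(P[...,2]>.115)];print("handle top",np.median(Q[:,2]),Q[:,2].max(),cv2.minAreaRect((Q[:,:2]*1000).astype(np.float32)))
c=P[n&(P[...,2]>.084)&(P[...,2]<.095)];print("collar z",len(c),np.median(c[:,2]))
print(get_obs()['grasp_force'],get_obs()['ee_pos'])
E
```

```text
handle top 0.2861477664309938 0.30100235043630863 ((532.6357421875, 17.105743408203125), (37.81937789916992, 34.017784118652344), 37.485565185546875)
collar z 399 0.08670313153917977
0.0 [0.53203656 0.01094678 0.20631857]
```

View pics/w5.png

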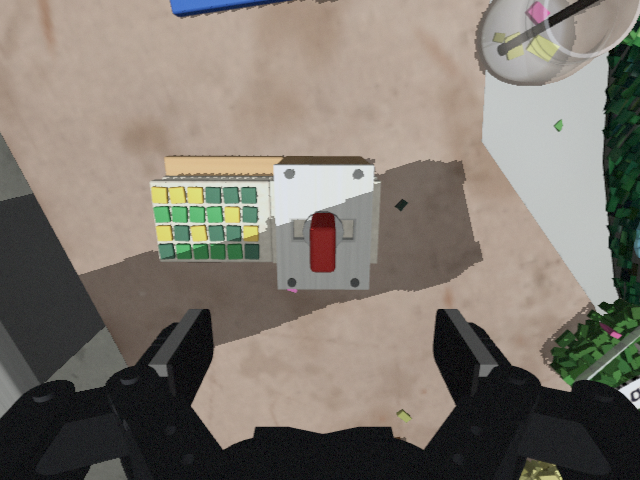

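The pin stands upright in the rack at (323,240), with its collar on the bridge (collar top about 87 mm, expected 88 mm) and the gripper clear. Handing in.

```bash
python3 -c "
from workcell import job_done
print(job_done())"
```

```text
the job is handed in; nothing more can be done
None
```

I threaded the pin through the slot, both leaves and into the base hole, with its collar on the bridge, and let go. The job is handed in; the highest wrist force I read was about 8 N, and the hand-in gave no verdict.

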